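Cap a balcony water tank with a two-lever cam coupler

TASK

Close the grey water tank for the night: take the metal cap coupler by its stem, set it squarely over the tank's upright metal neck with both levers still raised, then swing its two cam levers down together until both are fully home against its sides and the cap is drawn down tight. Squeeze and press gently (about 15 N on each finger is plenty), and leave the other things where they are and the robot clear of the cap.

Things in the scene. Friction and masses are not known exactly. Their poses are not given: they have to be found in the camera images.
- coupler: Metal cap coupler, 0.28 kg, standing on its open mouth. Origin: centre of the mouth (underside), z up. Skirt 52 mm outside, 42 mm inside, 36 mm deep, closed by a plate (z 36-40 mm), on it a round stem 28 mm wide, z 40-74 mm. Levers hinged at its +y and -y sides, so take the stem with fingers closing along its x. Rule: at most 50 N finger force in all on it and its levers.
- stem_top (a point): Centre of the top of the coupler's stem, 74 mm above coupler.
- lever_l (a joint): Angle (rad) of the +y lever: 0 = raised (out and 30 degrees up), 0.52 = level, 2.09 = fully down along the side, its stop. Stays where left: friction 0.15 N m, on the neck up to 0.1 N m more from the cam in the last 0.4 rad. Beyond 0.8 the cam nose is inside the skirt and the cap no longer goes over the neck.
- lever_r (a joint): The same for the lever on the coupler's -y side.
- lever_l_tip (a point): Free end of the +y lever: a bar 14 mm wide (along coupler x), 6 mm thick, 45 mm long from its pivot at coupler y = 28, z = 19.8 mm; it swings in the coupler's y-z plane. Raised, the tip is 67 mm from the axis, 42 mm up. Both levers down measure 62 mm over their outsides; fingers straddling the cap can press both, then squeeze them in.
- lever_r_tip (a point): Free end of the -y lever, the mirror image (pivot at y = -28 mm).
- neck_top (a point): Centre of the top face of the neck's lip, z up. Lip 40 mm wide, 10 mm deep, sharp-edged; groove 25 mm wide 10-26 mm down; then 39 mm wide to 44 mm down; tank top 75 mm down. Resting on the gasket the cap's mouth is about 30 mm below this point (lever pivots 10 mm below it); locked, the cams hook under the lip and draw it to 33 mm below.
- tank: Grey plastic water tank 180 x 200 x 80 mm, fixed. Origin: centre of underside. Neck axis at x -20, y 30 mm; carrying handle to 104 mm high at x 55, y 0 to 75 mm. A 32 mm black gasket on the neck stands 6 mm over the lip and springs down 4 mm (5 N to start, 23 N at the end). Rule: at most 80 N of coupler on tank, all contacts summed.
- bowl: White ceramic bowl, 120 mm wide, 50 mm high; bystander. Origin: centre of its underside.
- brush: Orange plastic brush, 190 x 45 x 34 mm, lying; bystander. Origin: underside.
- multitool: Closed steel multi-tool, 105 x 32 x 18 mm; bystander. Origin: underside.
- polish_jar: Jar of shoe polish, 68 mm wide, 55 mm high; bystander. Origin: underside.
Not all that is in view belongs to the job. Several things have the shape of the coupler; the one meant has the colours described above.

How it is judged:
On the way:
1. The cap coupler sits squarely on the neck, down on the gasket, both levers still raised (horizontal distance between coupler and neck_top below 0.003 m and angle between coupler's own z axis and vertical below 0.07 rad and z of coupler in the frame of neck_top below -0.0275 m and value of joint each of lever_l, lever_r below 0.7 rad), for 0.2 s.
At the end, for the whole second after the job is handed in: The coupler is upright (within 4 degrees) on the neck, centred within 3 mm, drawn down so that its mouth is at least 31.5 mm below the lip's top, both levers down to at least 1.97 rad of 2.09, all at rest and let go (horizontal distance between coupler and neck_top below 0.003 m and angle between coupler's own z axis and vertical below 0.07 rad and z of coupler in the frame of neck_top below -0.0315 m and value of joint each of lever_l, lever_r above 1.97 rad and linear speed of coupler below 0.01 m/s); the robot touches nothing.
It fails at once if One lever is swung far down while the other is still up ((value of joint lever_l above 1.1 rad and value of joint lever_r below 0.5 rad) or (value of joint lever_r above 1.1 rad and value of joint lever_l below 0.5 rad)).
It fails at once if The fingers press or squeeze the coupler or its levers with more than 50 N in total (contact force between the fingers and coupler above 50 N).
It fails at once if The coupler is forced on the tank with more than 80 N in total (contact force between coupler and tank above 80 N).
It fails at once if The coupler is tipped over (angle between coupler's own z axis and vertical above 0.5 rad).
It fails at once if A bystander is moved by more than 30 mm (distance of any of bowl, brush, multitool, polish_jar from where it was at the start of the episode above 0.03 m).
It also fails if it takes over 61 s, if anything falls off the work surface, if the arm or the gripper's body presses on something with over 40 N, if the wrist force passes 120 N, or if a joint passes its speed limit or range.

ROBOT

A 7-joint arm with a two-finger parallel gripper is mounted at the origin on the work surface. World frame = base frame: x ahead of the robot, y to its left, z up, the work surface at z = 0. Lengths are in m, angles in rad, forces in N, time in s.
With the tool pointing down it reaches from about 0.35 to 0.9 m from the base axis. Payload 19.9 kg.
Tool frame: the origin (TCP) lies midway between the tips of the shut fingers; the grasp point (between the pads) lies 19 mm behind it (grasp_offset is the distance from the TCP to the grasp point, in m); z points along the fingers, y is the line along which they close (so a half turn about z gives the same grasp; the last joint's range is limited). The gripper opens to 85 mm and grips with 20 to 120 N. Pads are 22 mm wide; open, the fingers measure 114 mm over their backs; the gripper's body (76 mm by 85 mm) begins 54 mm behind the grasp point. The pads swing forward as they close: fully open they stand 13 mm farther back than shut.
Start: joints at [-1.312, 0.417, -0.01, 1.614, 0.005, 1.111, -0.053], TCP at [0.185, 0.597, 0.231] pointing down, gripper open.
Joint ranges: [-2.81, 2.81], [-0.39, 2.02], [-1.27, 1.25], [0.06, 2.57], [-1.19, 4.33], [0.19, 2], [-2.82, 2.82]. Speed limits (rad/s): [1.89, 1.89, 2.39, 2.39, 3.01, 3.01, 3.01].

INTERFACE

Orientations are given as a unit quaternion [x, y, z, w].
In Python, from bench import get_obs, camera, job_done, grasp_offset gives the robot as it stands. The module is installed in compiled form; this text tells all that it offers.
- The arm moves only by the tool inch_along, called as a command line: name --argument value ..., lists and objects as JSON in quotes. Schema: {"type":"object","properties":{"steps":{"type":"string"},"squeeze":{"type":"number"},"only":{"type":"string"},"quiet":{"type":"boolean"},"lines":{"type":"string"}},"required":["steps"],"additionalProperties":false}. steps is a string of 1 to 10 rows, one to a line, with the numbers parted by commas; each row has 7 numbers: the finger opening in m, then dx, dy, dz in shares of the most that a row can go, 1 being 62.5 mm, then a rotation vector rx, ry, rz in normalised numbers (1 is pi/2 rad); each row shifts and turns the commanded pose from where the row before left it, along the tool's axes as they then stand; what a row does not reach is not made up. A row lasts 1/8 s, in which the tool goes at most 0.0625 m and 0.188 rad, less where a joint would pass 70% of its speed; a pose out of reach is approached as far as the arm can. The fingers move at their own pace and stop on an object; squeeze is the grip in N (left out, the last holds). Time passes only in rows, so rows that do not move let the fingers close. The tool returns the time, the measured TCP pose, the force, the opening and the grip force at its end. only (a regular expression) keeps the lines of the reply that match it, lines (a string "A,B") keeps lines A to B, and quiet returns only ok. Shift and turn numbers lie between -1 and 1, and a call with a number outside is refused. Input that does not fit is refused with a message, and nothing moves.
- get_obs(): the state, without advancing time (a new reading comes with each control period).
- camera(name): name is "scene" or "top" or "wrist"; returns a dict with "frame" (420x560x3 uint8, blue, green, red), "z_map" (420x560 float32, m along the optical axis (not along the pixel's ray), 0 where there is no reading), "camera_matrix" (3x3 intrinsics, pixels), "R" (3x3) and "t" (3): a world point X has camera coordinates R X + t. Camera axes: x right, y down, z forward; pixel columns grow to the right and rows downward; lengths in m; the calibration is good to about 2 mm. A picture is of the moment at which its call begins.
- job_done(): hands the job in; it is judged then, once.
The state is a dict: "clock": time; "joint_positions": joint angles; "joint_velocities": joint speeds; "joint_torque": joint torques, N m; "tcp_pos": TCP position; "tcp_rot": TCP orientation; "force": force on the tool from outside, world axes, zero at the start; "moment": the same for the moment, N m; "finger_gap": finger opening in m; "grasp_force": force on a finger pad.
Only numpy, scipy, OpenCV 4.12 (cv2) and the standard library are available. Lean on these libraries where they do the work, as an engineer would, in place of code of your own. Each camera call takes 0.05 s, during which the arm holds its last target. There are 200 camera calls.

## Working session

There is one attempt and no reset: what is moved stays moved. The work goes in short steps, Python scripts to look and compute and a tool call to move; the robot and the scene stay as the last step left them, time stands still between calls to the robot, and variables do not carry over. Pictures are saved under pics/ and viewed, at most 10 in all, crops included, and the job is handed in when it is done.

```bash
mkdir -p pics
```

Run:
```python
from bench import *
import cv2,numpy as np
print(get_obs(),grasp_offset)
for n in("scene","top"):
    c=camera(n);cv2.imwrite(f"pics/{n}0.png",c["frame"]);np.savez(f"{n}0.npz",**c)
    print(n,c["camera_matrix"],c["R"],c["t"])
```

```text
{'clock': 0.0, 'joint_positions': array([-1.31146934,  0.41794433, -0.01032594,  1.61418679,  0.00469956,
        1.11069474, -0.05300795]), 'joint_velocities': array([ 0.00016785,  0.00058555,  0.00165175,  0.00113458,  0.00018728,
       -0.00126199, -0.00086325]), 'joint_torque': array([-1.51069704e-03, -8.64445496e+01,  6.77716490e-01, -4.34900951e+01,
        1.88806019e-02,  7.41369906e-03,  6.75982483e-05]), 'tcp_pos': array([0.18508677, 0.59659681, 0.23067336]), 'tcp_rot': array([ 1.49836503e-01,  9.88710603e-01, -6.02507020e-04, -5.01990805e-05]), 'force': array([ 0.23828808, -0.33389994, -0.14522286]), 'moment': array([-0.0069782 , -0.014058  ,  0.00088201]), 'grasp_force': 0.0, 'finger_gap': 0.08505762244893311} 0.0187
scene [[527.89788634   0.         274.92152788]
 [  0.         527.89788634 213.82891354]
 [  0.           0.           1.        ]] [[-0.86602817  0.49990874 -0.00929806]
 [ 0.36384571  0.61734319 -0.69749816]
 [-0.34294533 -0.60743612 -0.71652624]] [ 0.4132931  -0.13609185  2.15077872]
top [[397.11669885   0.         275.72790078]
 [  0.         397.11669885 207.51589163]
 [  0.           0.           1.        ]] [[-0.00219993 -0.99994981 -0.00977403]
 [-0.99270567  0.00336198 -0.12051615]
 [ 0.12054296  0.00943761 -0.99266325]] [0.08050146 0.51234702 1.12013551]
```

View pics/scene0.png

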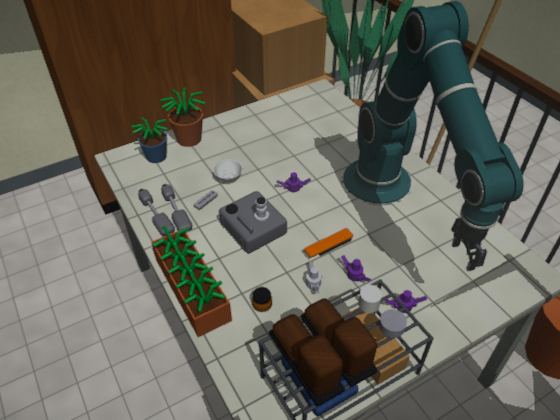

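View pics/top0.png

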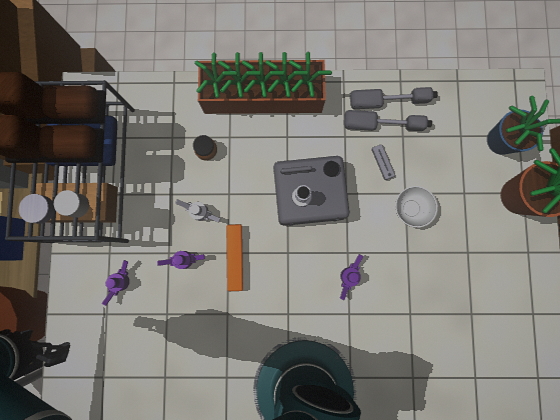

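The scene view shows the metal coupler at about (314,275), with purple look-alikes beside it. In the top view the coupler is at (200,211), and the tank neck with its gasket is at (302,195).

Create h.py:
```python
import numpy as np,cv2
def cloud(c):
    K=c["camera_matrix"];z=c["z_map"];v,u=np.indices(z.shape)
    P=np.stack([(u-K[0,2])/K[0,0]*z,(v-K[1,2])/K[1,1]*z,z],-1)
    W=(P-c["t"])@c["R"]; W[z==0]=np.nan
    return W
def circ(p):
    (c,r)=cv2.minEnclosingCircle(p.astype(np.float32)); return np.round(c,4),round(r,4)
```

Run:
```python
from h import *
for n in("top","scene"):
    c=dict(np.load(n+"0.npz"));W=cloud(c);f=c["frame"].astype(int)
    boxes={"top":((165,190,235,230),(285,175,320,212)),"scene":((295,255,335,300),(245,190,278,222))}[n]
    m=np.zeros(W.shape[:2],bool)
    x0,y0,x1,y1=boxes[0];p=W[y0:y1,x0:x1].reshape(-1,3)
    sat=np.ptp(f[y0:y1,x0:x1],axis=-1).ravel()
    q=p[(p[:,2]>.066)&(p[:,2]<.085)];print(n,"stem",len(q),q.mean(0),np.median(q[:,2]),circ(q[:,:2]))
    q=p[(p[:,2]>.022)&(p[:,2]<.062)]
    print(" low",len(q),circ(q[:,:2]))
    l=q[np.hypot(*(q[:,:2]-np.median(q[:,:2],0)).T)>.03]
    d=q[:,:2]-q[:,:2].mean(0);w,V=np.linalg.eigh(d.T@d);print(" axis",np.degrees(np.arctan2(V[1,1],V[0,1])), "ext",np.ptp(d@V[:,1]))
    x0,y0,x1,y1=boxes[1];p=W[y0:y1,x0:x1].reshape(-1,3)
    for a,b in((.145,.157),(.157,.170)):
        q=p[(p[:,2]>a)&(p[:,2]<b)]
        if len(q):print(" neck",a,len(q),q.mean(0),circ(q[:,:2]))
    print(" hist",np.histogram(p[:,2],np.arange(.07,.18,.005)))
    q=W[300 if n=="scene" else 240:320,340:400].reshape(-1,3);print("table z",np.nanmedian(q[:,2]))
    if n=="top":
        big=cv2.resize(c["frame"][150:240,160:345],None,fx=4,fy=4,interpolation=cv2.INTER_CUBIC);cv2.imwrite("pics/crop.png",big)
```

```text
top stem 80 [0.50396566 0.30578975 0.07418115] 0.07388117473138217 (array([0.504 , 0.3062]), 0.0137)
 low 397 (array([0.4894, 0.2846]), 0.0942)
 axis 64.9143632653033 ext 0.1882778693914324
 neck 0.145 62 [0.53483579 0.00937864 0.15443646] (array([0.5371, 0.0085]), 0.02)
 neck 0.157 126 [0.5366297  0.00852901 0.16116762] (array([0.5373, 0.0072]), 0.0188)
 hist (array([  0, 378, 567, 107,  24,   0,   0,   0,   2,   2,   3,  14,   0,
         0,   0,   6,  22,  66,  91,   3,   0]), array([0.07 , 0.075, 0.08 , 0.085, 0.09 , 0.095, 0.1  , 0.105, 0.11 ,
       0.115, 0.12 , 0.125, 0.13 , 0.135, 0.14 , 0.145, 0.15 , 0.155,
       0.16 , 0.165, 0.17 , 0.175]))
table z 0.0013259091604378441
scene stem 55 [0.506615   0.30698589 0.07489266] 0.07486406955996698 (array([0.5051, 0.3059]), 0.0155)
 low 241 (array([0.4987, 0.287 ]), 0.0866)
 axis 64.75086711000725 ext 0.17306359149169315
 neck 0.145 27 [0.54241472 0.01771911 0.15294801] (array([0.5402, 0.0079]), 0.0189)
 neck 0.157 62 [0.54059327 0.00831252 0.16231679] (array([0.5419, 0.007 ]), 0.0217)
 hist (array([ 22, 139, 254, 134,  56,  17,   6,   6,   6,  13,   9,  19,  18,
         4,   1,   6,  13,  24,  36,  10,   0]), array([0.07 , 0.075, 0.08 , 0.085, 0.09 , 0.095, 0.1  , 0.105, 0.11 ,
       0.115, 0.12 , 0.125, 0.13 , 0.135, 0.14 , 0.145, 0.15 , 0.155,
       0.16 , 0.165, 0.17 , 0.175]))
table z 0.13921697069617775
```

View pics/crop.png

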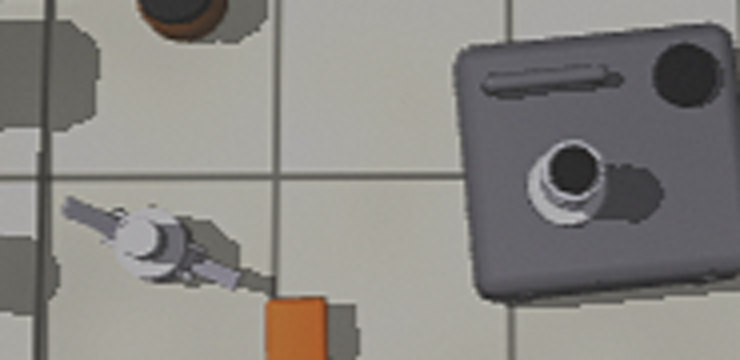

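The crop confirms it: coupler stem at about (0.504, 0.306), levers along roughly 65° in the x–y plane, neck at about (0.538, 0.007). I'll move above the coupler now and then turn the tool.

The rows are not in the units I measure in: shifts go in shares of 62.5 mm and turns go in shares of pi/2 rad. I convert before sending: -0.039 m is -0.624, -0.005 m is -0.08.

inch_along --steps "0.085,-0.624,-0.2928,-0.08,0,0,0\n0.085,-0.624,-0.2928,-0.08,0,0,0\n0.085,-0.624,-0.2928,-0.08,0,0,0\n0.085,-0.624,-0.2928,-0.08,0,0,0\n0.085,-0.624,-0.2928,-0.08,0,0,0\n0.085,-0.624,-0.2928,0,0,0,0\n0.085,-0.624,-0.2928,0,0,0,0\n0.085,-0.624,-0.2928,0,0,0,0\n0.085,-0.624,-0.2928,0,0,0,0\n0.085,-0.624,-0.2928,0,0,0,0"

```text
clock: 1.35
tcp_pos: [0.5042, 0.3055, 0.2561]
tcp_rot: [0.15, 0.989, -0.0, -0.0]
force: [-0.2, 0.8, 0.6]
finger_gap: 0.0851
grasp_force: 0.0
```

inch_along --steps "0.085,0,0,0,0,0,0.1197\n0.085,0,0,0,0,0,0.1197\n0.085,0,0,0,0,0,0.1197\n0.085,0,0,0,0,0,0.1197\n0.085,0,0,0,0,0,0.1197\n0.085,0,0,0,0,0,0.1197\n0.085,0,0,0,0,0,0.1197\n0.085,0,0,0,0,0,0.1197\n0.085,0,0,0,0,0,0.1197\n0.085,0,0,0,0,0,0" --squeeze 20

```text
clock: 2.6
tcp_pos: [0.5032, 0.3067, 0.256]
tcp_rot: [0.838, 0.546, -0.0, 0.0]
force: [-0.4, 0.5, 0.2]
finger_gap: 0.0849
grasp_force: 0.0
```

Run:
```python
from bench import *
import cv2,numpy as np
o=get_obs();print(o["joint_positions"],o["tcp_pos"],o["tcp_rot"])
c=camera("wrist");cv2.imwrite("pics/w1.png",c["frame"]);np.savez("w1.npz",**c);print(c["camera_matrix"],c["R"],c["t"])
```

```text
[-0.97248741  0.35765681  0.47698428  1.69106077 -0.17765253  1.13668175
 -0.86251264] [0.50321037 0.30665854 0.2559999 ] [ 8.37976558e-01  5.45706104e-01 -3.21284034e-04  1.82555519e-04]
[[314.11698701   0.         277.37535945]
 [  0.         314.11698701 209.0486354 ]
 [  0.           0.           1.        ]] [[ 9.14988251e-01 -4.03480247e-01  4.37373977e-04]
 [-3.86424355e-01 -8.75997051e-01  2.88626721e-01]
 [-1.16072043e-01 -2.64259071e-01 -9.57441604e-01]] [-0.3368546   0.41950497  0.54214013]
```

View pics/w1.png

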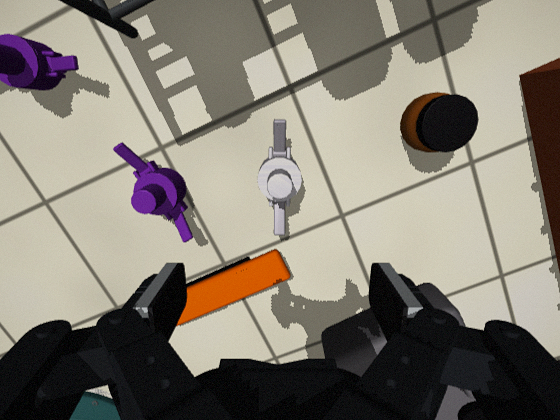

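The wrist view shows the coupler at (280,183) with its levers vertical in the image, so they lie along tool x, and the tool is well aligned. The purple look-alike at (160,195) is clear of the fingers.

Add to h.py:
```python
def blob(c,W,lo,hi,ctr,r=.1):
    m=((W[...,2]>lo)&(W[...,2]<hi)&(np.hypot(W[...,0]-ctr[0],W[...,1]-ctr[1])<r)&(np.ptp(c["frame"].astype(int),axis=-1)<60)).astype(np.uint8)
    n,l,s,_=cv2.connectedComponentsWithStats(m); k=1+np.argmax(s[1:,4]); return l==k
def onplane(c,uv,z):
    K=c["camera_matrix"];d=np.linalg.inv(K)@[uv[0],uv[1],1];R=c["R"];o=-R.T@c["t"];d=R.T@d
    return o+d*(z-o[2])/d[2]
def edgecirc(c,m,z):
    cs,_=cv2.findContours(m.astype(np.uint8),cv2.RETR_EXTERNAL,cv2.CHAIN_APPROX_NONE)
    k=max(cs,key=cv2.contourArea);p=np.array([onplane(c,q[0],z)[:2] for q in k])
    A=np.c_[2*p,np.ones(len(p))];s=np.linalg.lstsq(A,(p**2).sum(1),rcond=None)[0]
    return s[:2],np.sqrt(s[2]+s[:2]@s[:2])
```

Run:
```python
from h import *
c=dict(np.load("w1.npz"));W=cloud(c)
g=(.504,.306)
m=blob(c,W,.068,.082,g);print(m.sum(),np.median(W[m][:,2]),edgecirc(c,m,.074))
m=blob(c,W,.01,.09,g);v,u=np.where(m);p=W[m]
for a,b in((117,121),(229,234),(119,131),(212,231)):
    s=(v>=a)&(v<=b);print(a,s.sum(),u[s].mean(),v[s].mean(),p[s].mean(0))
print(v.min(),v.max())
for z in (np.arange(0,.1,.01)):pass
from scipy.spatial.transform import Rotation as Ro
print(Ro.from_quat([.838,.5457,0,0]).as_matrix())
```

```text
529 0.07368495018860377 (array([0.50624043, 0.30798689]), np.float64(0.013383548952691617))
117 24 279.5 120.5 [0.53292605 0.36797182 0.0423844 ]
229 65 279.0 231.52307692307693 [0.47957809 0.24777429 0.03636216]
119 144 279.47222222222223 125.47916666666667 [0.53077049 0.3631089  0.04107141]
212 219 279.0 221.46118721461187 [0.48425889 0.25837313 0.0320219 ]
120 235
[[ 0.40444237  0.91456349  0.        ]
 [ 0.91456349 -0.40444237  0.        ]
 [ 0.          0.         -1.        ]]
```

To row units: 0.05 m is 0.8, 0.04 m is 0.64.

inch_along --steps "0.085,0.0384,0.0288,0.64,0,0,0\n0.085,0,0,0.8,0,0,0\n0.085,0,0,0.8,0,0,0\n0.085,0,0,0.64,0,0,0\n0.085,0,0,0.448,0,0,0\n0.085,0,0,0,0,0,0"

```text
clock: 3.4
tcp_pos: [0.5051, 0.3073, 0.0466]
tcp_rot: [0.837, 0.547, -0.002, 0.0]
force: [-0.2, -0.6, 0.6]
finger_gap: 0.0848
grasp_force: 0.0
```

inch_along --steps "0.02,0,0,0,0,0,0\n0.02,0,0,0,0,0,0\n0.02,0,0,0,0,0,0\n0.02,0,0,0,0,0,0\n0.02,0,0,0,0,0,0\n0.02,0,0,0,0,0,0" --squeeze 20

```text
clock: 4.15
tcp_pos: [0.5063, 0.3084, 0.0491]
tcp_rot: [0.838, 0.545, 0.0, -0.0]
force: [-2.8, -1.0, 7.9]
finger_gap: 0.0274
grasp_force: 21.0
```

To row units: -0.05 m is -0.8, -0.03 m is -0.48.

inch_along --steps "0.02,0,0,-0.32,0,0,0\n0.02,0,0,-0.8,0,0,0\n0.02,0,0,-0.8,0,0,0\n0.02,0,0,-0.8,0,0,0\n0.02,0,0,-0.48,0,0,0"

```text
clock: 4.78
tcp_pos: [0.5064, 0.3079, 0.2521]
tcp_rot: [0.838, 0.545, 0.001, -0.0]
force: [-0.9, 0.0, -3.9]
finger_gap: 0.0272
grasp_force: 20.7
```

inch_along --steps "0.02,-0.32,0.1376,0,0,0,0\n0.02,-0.784,0.3456,0,0,0,0\n0.02,-0.784,0.3456,0,0,0,0\n0.02,-0.784,0.3456,0,0,0,0\n0.02,-0.784,0.3456,0,0,0,0\n0.02,-0.784,0.3456,0,0,0,0\n0.02,-0.784,0.3456,0,0,0,0\n0.02,-0.448,0.208,0,0,0,0\n0.02,0,0,0,0,0,0\n0.02,0,0,0,0,0,0"

```text
clock: 6.02
tcp_pos: [0.505, -0.0657, 0.2481]
tcp_rot: [0.838, 0.545, -0.0, -0.0]
force: [0.3, 1.0, -3.9]
finger_gap: 0.0275
grasp_force: 20.6
```

Run:
```python
from bench import *
import cv2,numpy as np
o=get_obs();print(o["joint_positions"],o["tcp_pos"],o["tcp_rot"])
c=camera("wrist");cv2.imwrite("pics/w2.png",c["frame"]);np.savez("w2.npz",**c)
c=camera("top");np.savez("top2.npz",**c)
```

```text
[-0.51719029  0.22741662  0.67982593  1.89596486 -0.16217811  1.07388158
 -0.18976121] [ 0.50498989 -0.06568541  0.24810788] [ 8.38329846e-01  5.45163201e-01 -2.14814938e-04 -3.27226553e-04]
```

View pics/w2.png

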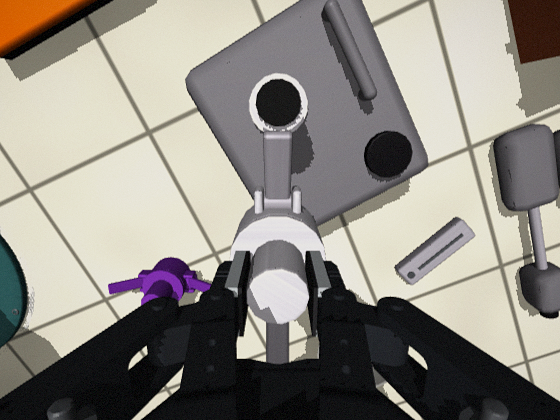

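The neck, with its black gasket, is at (278,103), straight ahead of the held coupler. The coupler's stem is at (278,290) and looks upright. I'll measure both in this one view.

Run:
```python
from h import *
c=dict(np.load("w2.npz"));W=cloud(c);f=c["frame"];t=np.array([.505,-.0657]);X=np.array([.404,.9146]);Y=np.array([.9146,-.404])
g=f.max(-1);v,u=np.indices(g.shape)
disc=(np.hypot(u-278,v-103)<35)
m=disc&(g<60);print("gasket",m.sum(),np.median(W[m][:,2]));s,r=edgecirc(c,m,.161);print(s,r,(s-t)@X,(s-t)@Y)
m2=blob(c,W,.148,.158,(.538,.007),.03)|m
for z in(.155,):
  m3=(disc&(g>170)|m).astype(np.uint8);m3=cv2.morphologyEx(m3,cv2.MORPH_OPEN,np.ones((5,5)))
  s,r=edgecirc(c,m3,z);print("lip",s,r,(s-t)@X,(s-t)@Y)
# held coupler
p=W.reshape(-1,3)
m=(W[...,2]>.262)&(W[...,2]<.285)&(abs(u-278)<38)&(v>200)&(v<330)&(g>90)
print("stemtop",m.sum(),np.median(W[m],0),u[m].min(),u[m].max(),v[m].min(),v[m].max())
s,r=edgecirc(c,m,np.median(W[m][:,2]));print(s,r,(s-t)@X,(s-t)@Y)
# plane fit of stem top -> tilt
q=W[m];A=np.c_[q[:,:2],np.ones(len(q))];co=np.linalg.lstsq(A,q[:,2],rcond=None)[0];print("slope tool",co[:2]@X,co[:2]@Y)
m=(v>120)&(v<182)&(abs(u-278)<15)
q=W[m];q=q[(q[:,2]>.2)];print("levertip",q[:,2].max(),u[m][W[m][:,2]>.2].mean(),np.array([(a[:2]-t)@X for a in q]).max(),np.mean((q[:,:2]-t)@Y))
# plate
m=(W[...,2]>.233)&(W[...,2]<.246)&(v>180)&(v<300)&(abs(u-278)<48)
print("plate",m.sum(),np.median(W[m][:,2]),((W[m][:,:2]-t)@X).max(),((W[m][:,:2]-t)@Y).min(),((W[m][:,:2]-t)@Y).max())
q=W[m];A=np.c_[q[:,:2],np.ones(len(q))];co=np.linalg.lstsq(A,q[:,2],rcond=None)[0];print("slope plate",co[:2]@X,co[:2]@Y)
for n in("top0","top2"):
  c=dict(np.load(n+".npz"));W=cloud(c);g=c["frame"].max(-1);v,u=np.indices(g.shape)
  m=(np.hypot(u-304,v-193)<14)&(g<60);s,r=edgecirc(c,m,.161);print(n,m.sum(),s,r)
  if n=="top2":
    m=(W[...,2]>.262)&(W[...,2]<.29)&(np.hypot(W[...,0]-.505,W[...,1]+.066)<.016);print("stem in top",m.sum(),W[m].mean(0) if m.any() else 0)
```

```text
gasket 1647 nan
[0.53865917 0.00927118] 0.015065172155472125 0.08216694448999379 0.0004963190060041459
lip [0.53753511 0.0099318 ] 0.017881327690365944 0.08231703091660747 -0.0007986386109998249
stemtop 3242 [ 0.50586723 -0.06349718  0.27237353] 241 315 258 329
[ 0.50574324 -0.06396683] 0.01443394331433405 0.0018854283813055372 -2.0436181021560316e-05
slope tool -0.15398133081910748 -0.0005988736891854926
levertip 0.24368420803111232 277.591070163005 0.06709639226144991 0.00017609895583157895
plate 2639 0.23855864413034894 0.02513097266024646 -0.024558007542331676 0.025393263709524026
slope plate -0.09743537348745539 -0.004679885018915455
top0 102 [0.5365215  0.00748286] 0.013645097153364281
top2 97 [0.5368845  0.00729658] 0.013337579338394079
stem in top 0 0
```

To row units: 0.04 m is 0.64, 0.0003 m is 0.0048.

inch_along --steps "0.02,0.48,0,0,0,0,0\n0.02,0.64,0.0048,0,0,0,0\n0.02,0.1952,0,0,0,0,0\n0.02,0,0,0,0,0,0\n0.02,0,0,0.32,0,0,0\n0.02,0,0,0.224,0,0,0\n0.02,0,0,0,0,0,0\n0.02,0,0,0,0,0,0"

```text
clock: 7.12
tcp_pos: [0.5394, 0.0088, 0.2148]
tcp_rot: [0.838, 0.545, 0.0, 0.0]
force: [1.2, -0.5, -2.1]
finger_gap: 0.0268
grasp_force: 20.5
```

inch_along --steps "0.02,0,0,0.048,0,0,0\n0.02,0,0,0.048,0,0,0\n0.02,0,0,0.048,0,0,0\n0.02,0,0,0.032,0,0,0\n0.02,0,0,0,0,0,0"

```text
clock: 7.75
tcp_pos: [0.5391, 0.0091, 0.2032]
tcp_rot: [0.838, 0.545, -0.0, 0.0]
force: [0.2, 0.3, -3.5]
finger_gap: 0.0273
grasp_force: 20.5
```

To row units: 0.002 m is 0.032.

inch_along --steps "0.02,0,0,0.032,0,0,0\n0.02,0,0,0.032,0,0,0\n0.02,0,0,0,0,0,0"

```text
clock: 8.12
tcp_pos: [0.5391, 0.0091, 0.1992]
tcp_rot: [0.838, 0.545, -0.0, -0.0]
force: [0.2, -0.4, -2.8]
finger_gap: 0.0274
grasp_force: 20.5
```

To row units: 0.003 m is 0.048.

inch_along --steps "0.02,0,0,0.048,0,0,0\n0.02,0,0,0.048,0,0,0\n0.02,0,0,0,0,0,0"

```text
clock: 8.5
tcp_pos: [0.5391, 0.0091, 0.193]
tcp_rot: [0.838, 0.545, -0.0, -0.0]
force: [-0.5, 0.2, -2.7]
finger_gap: 0.0272
grasp_force: 20.5
```

inch_along --steps "0.02,0,0,0.048,0,0,0\n0.02,0,0,0.048,0,0,0\n0.02,0,0,0,0,0,0"

```text
clock: 8.88
tcp_pos: [0.5391, 0.0091, 0.187]
tcp_rot: [0.838, 0.545, -0.0, -0.0]
force: [-0.5, 0.2, -3.5]
finger_gap: 0.0271
grasp_force: 20.5
```

To row units: 0.003 m is 0.048, 0.002 m is 0.032.

inch_along --steps "0.02,0,0,0.048,0,0,0\n0.02,0,0,0.048,0,0,0\n0.02,0,0,0.048,0,0,0\n0.02,0,0,0.032,0,0,0\n0.02,0,0,0,0,0,0"

```text
clock: 9.5
tcp_pos: [0.5391, 0.0091, 0.1762]
tcp_rot: [0.838, 0.545, -0.0, -0.0]
force: [-0.2, 0.6, -3.4]
finger_gap: 0.027
grasp_force: 20.5
```

inch_along --steps "0.02,0,0,0.024,0,0,0\n0.02,0,0,0,0,0,0\n0.02,0,0,0,0,0,0"

```text
clock: 9.88
tcp_pos: [0.5392, 0.0091, 0.1749]
tcp_rot: [0.838, 0.545, 0.0, 0.0]
force: [-0.4, 0.3, -3.5]
finger_gap: 0.0274
grasp_force: 20.5
```

To row units: 0.001 m is 0.016.

inch_along --steps "0.02,0,0,0.016,0,0,0\n0.02,0,0,0.016,0,0,0\n0.02,0,0,0,0,0,0"

```text
clock: 10.25
tcp_pos: [0.5393, 0.0091, 0.1731]
tcp_rot: [0.838, 0.545, 0.0, 0.0]
force: [-3.0, 0.5, 6.0]
finger_gap: 0.0272
grasp_force: 21.4
```

inch_along --steps "0.02,0,0,0.016,0,0,0\n0.02,0,0,0,0,0,0\n0.02,0,0,0,0,0,0"

```text
clock: 10.62
tcp_pos: [0.5394, 0.0091, 0.1723]
tcp_rot: [0.838, 0.545, 0.0, -0.0]
force: [-4.0, 1.3, 9.7]
finger_gap: 0.0272
grasp_force: 21.7
```

To row units: -0.05 m is -0.8, -0.04 m is -0.64.

inch_along --steps "0.085,0,0,0,0,0,0\n0.085,0,0,0,0,0,0\n0.085,0,0,0,0,0,0\n0.085,0,0,0,0,0,0\n0.085,0,0,-0.48,0,0,0\n0.085,0,0,-0.8,0,0,0\n0.085,0,0,-0.64,0,0,0\n0.085,0,0,0,0,0,0"

```text
clock: 11.62
tcp_pos: [0.5403, 0.0091, 0.2945]
tcp_rot: [0.838, 0.545, 0.002, 0.001]
force: [0.3, 0.4, -1.5]
finger_gap: 0.0847
grasp_force: 0.0
```

Run:
```python
from bench import *
import cv2,numpy as np
c=camera("wrist");cv2.imwrite("pics/w3.png",c["frame"]);np.savez("w3.npz",**c)
c=camera("top");np.savez("top3.npz",**c);print(get_obs()["joint_positions"])
```

```text
[-0.62104429  0.24210131  0.65059182  1.77240601 -0.15796724  1.17945847
 -0.34125358]
```

View pics/w3.png

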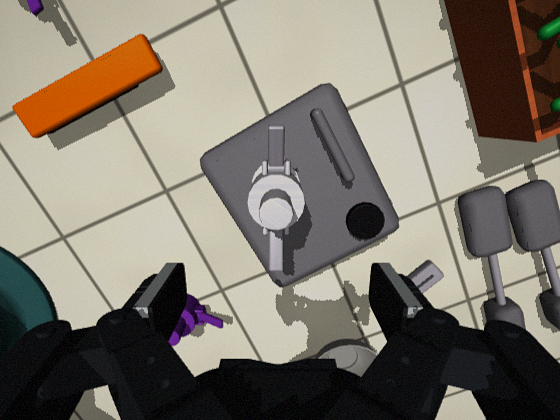

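The cap is seated on the neck with both levers still up (tips at (277,128) and (277,265)). I'll turn the tool 90° so the fingers straddle the levers. I'll then tilt it 60° so the gripper body stays clear of the stem while the fingers reach low on the levers.

To row units: 0.1745 rad / 1.5708 = 0.1111.

inch_along --steps "0.085,0,0,0,0,0,0.1111\n0.085,0,0,0,0,0,0.1111\n0.085,0,0,0,0,0,0.1111\n0.085,0,0,0,0,0,0.1111\n0.085,0,0,0,0,0,0.1111\n0.085,0,0,0,0,0,0.1111\n0.085,0,0,0,0,0,0.1111\n0.085,0,0,0,0,0,0.1111\n0.085,0,0,0,0,0,0.1111\n0.085,0,0,0,0,0,0"

```text
clock: 12.98
tcp_pos: [0.5388, 0.0093, 0.2908]
tcp_rot: [0.978, -0.207, -0.001, 0.001]
force: [-0.4, -0.9, 0.1]
finger_gap: 0.0848
grasp_force: 0.0
```

inch_along --steps "0.085,0,0,0,0,0.1111,0\n0.085,0,0,0,0,0.1111,0\n0.085,0,0,0,0,0.1111,0\n0.085,0,0,0,0,0.1111,0\n0.085,0,0,0,0,0.1111,0\n0.085,0,0,0,0,0.1111,0\n0.085,0,0,0,0,0,0\n0.085,0,0,0,0,0,0"

```text
clock: 13.98
tcp_pos: [0.5372, -0.0048, 0.2974]
tcp_rot: [0.935, -0.208, 0.279, 0.063]
force: [-0.1, 0.7, -0.1]
finger_gap: 0.0855
grasp_force: 0.0
```

Run:
```python
from h import *
from bench import *
from scipy.spatial.transform import Rotation as Ro
o=get_obs();print(o["joint_positions"]);R=Ro.from_quat(o["tcp_rot"]).as_matrix();print(R.round(3))
for n in("w3","top3"):
  c=dict(np.load(n+".npz"));W=cloud(c)
  m=blob(c,W,.192,.206,(.539,.009),.03);print(n,np.median(W[m][:,2]),edgecirc(c,m,.1985))
cen=np.array([.5392,.0091,0]);T=cen+.0156*np.array([.9146,-.404,0]);T[2]=.123
print("delta tool",R.T@(T-o["tcp_pos"]), "up axis",R.T@[0,0,-1.])
```

```text
[-0.76594715 -0.05695394  0.49995796  2.14493103  0.64345375  0.68568724
 -2.70182031]
[[ 0.757 -0.425  0.496]
 [-0.354 -0.905 -0.235]
 [ 0.549  0.002 -0.836]]
w3 0.19850813339107468 (array([0.5393323 , 0.00926363]), np.float64(0.013609928580035792))Traceback (most recent call last):
  File "<stdin>", line 7, in <module>
  File "h.py", line 11, in blob
    n,l,s,_=cv2.connectedComponentsWithStats(m); k=1+np.argmax(s[1:,4]); return l==k
                                                     ~~~~~~~~~^^^^^^^^^
    return _wrapfunc(a, 'argmax', axis=axis, out=out, **kwds)
    return bound(*args, **kwds)
ValueError: attempt to get argmax of an empty sequence
```

J7 ran near its limit and stopped the tilt at about 33°. I'll undo the tilt and make the half-turn the other way, which gives the same grasp.

To row units: -0.188 rad / 1.5708 = -0.1197.

inch_along --steps "0.085,0,0,0,0,-0.1197,0\n0.085,0,0,0,0,-0.1197,0\n0.085,0,0,0,0,-0.1197,0\n0.085,0,0,0,0,-0.0115,-0.0637\n0.085,0,0,0,0,0,-0.1111\n0.085,0,0,0,0,0,-0.1111\n0.085,0,0,0,0,0,-0.1111\n0.085,0,0,0,0,0,-0.1111\n0.085,0,0,0,0,0,-0.1111\n0.085,0,0,0,0,0,-0.1111" --quiet true

```text
ok
```

inch_along --steps "0.085,0,0,0,0,0,-0.1111\n0.085,0,0,0,0,0,-0.1111\n0.085,0,0,0,0,0,-0.1111\n0.085,0,0,0,0,0,-0.1111\n0.085,0,0,0,0,0,-0.1111\n0.085,0,0,0,0,0,-0.1111\n0.085,0,0,0,0,0,-0.1111\n0.085,0,0,0,0,0,-0.1111\n0.085,0,0,0,0,0,-0.1111\n0.085,0,0,0,0,0,-0.1111"

```text
clock: 16.48
tcp_pos: [0.5364, -0.0065, 0.2962]
tcp_rot: [0.337, 0.941, -0.009, 0.026]
force: [0.3, 0.5, -0.0]
finger_gap: 0.0852
grasp_force: 0.0
```

inch_along --steps "0.085,0,0,0,0,0,-0.1111\n0.085,0,0,0,0,0,-0.0509\n0.085,0,0,0,0,-0.1111,0\n0.085,0,0,0,0,-0.1111,0\n0.085,0,0,0,0,-0.1111,0\n0.085,0,0,0,0,-0.1111,0\n0.085,0,0,0,0,-0.1111,0\n0.085,0,0,0,0,-0.1111,0\n0.085,0,0,0,0,0,0\n0.085,0,0,0,0,0,0"

```text
clock: 17.73
tcp_pos: [0.5344, -0.0181, 0.2932]
tcp_rot: [0.203, 0.878, -0.121, 0.416]
force: [0.7, -0.2, -0.5]
finger_gap: 0.0851
grasp_force: 0.0
```

Create d.py:
```python
from bench import *
import sys,numpy as np
from scipy.spatial.transform import Rotation as Ro
o=get_obs();print(o["joint_positions"].round(2));q=Ro.from_quat(o["tcp_rot"]);R=q.as_matrix();print(R.round(3))
phi=np.radians(float(sys.argv[1]));z=float(sys.argv[2]);e=float(sys.argv[3])
H=np.array([.9138,-.4061,0]);H/=np.linalg.norm(H)
Z=np.sin(phi)*H-np.array([0,0,np.cos(phi)]);Y=np.array([-H[1],H[0],0])  # coupler lever axis
D=np.c_[np.cross(Y,Z),Y,Z];print("rotvec tool",(q.inv()*Ro.from_matrix(D)).as_rotvec())
T=np.array([.5393,.0092,z])+e*H
print("delta tool",R.T@(T-o["tcp_pos"]),"down",R.T@[0,0,-1.])
```

```bash
python3 d.py 60 .26 .0156
```

```text
[-0.49 -0.04  0.11  2.32  1.32  0.69 -0.29]
[[-0.571  0.456  0.682]
 [ 0.255  0.889 -0.381]
 [-0.78  -0.043 -0.624]]
rotvec tool [-0.07086506 -0.15243722  0.0039538 ]
delta tool [0.02030068 0.02882003 0.02579795] down [0.78005055 0.04319005 0.62422412]
```

To row units: 0.0288 m is 0.4608, 0.0258 m is 0.4128, -0.152 rad / 1.5708 = -0.0968.

inch_along --steps "0.085,0.3248,0.4608,0.4128,0,0,0\n0.085,0,0,0,-0.0452,-0.0968,0.0025\n0.085,0,0,0,0,0,0\n0.085,0,0,0,0,0,0"

```text
clock: 18.23
tcp_pos: [0.5539, -0.0017, 0.2606]
tcp_rot: [0.191, 0.856, -0.116, 0.466]
force: [0.6, -0.5, 0.1]
finger_gap: 0.0848
grasp_force: 0.0
```

```bash
python3 d.py 60 .2 .0156
```

```text
[-0.52  0.08  0.09  2.37  1.67  0.71 -0.7 ]
[[-0.492  0.435  0.754]
 [ 0.218  0.9   -0.377]
 [-0.843 -0.021 -0.538]]
rotvec tool [-0.03778195 -0.04497205  0.00144318]
delta tool [0.05225557 0.00527621 0.03066129] down [0.84266227 0.02084853 0.53803869]
```

To row units: 0.0523 m is 0.8368, 0.0307 m is 0.4912, -0.045 rad / 1.5708 = -0.0286.

inch_along --steps "0.085,0.8368,0.0848,0.4912,0,0,0\n0.085,0,0,0,-0.0242,-0.0286,0.001\n0.085,0,0,0,0,0,0\n0.085,0,0,0,0,0,0"

```text
clock: 18.73
tcp_pos: [0.5544, 0.0027, 0.2036]
tcp_rot: [0.18, 0.846, -0.104, 0.491]
force: [0.8, -1.0, -0.7]
finger_gap: 0.0849
grasp_force: 0.0
```

```bash
python3 d.py 60 .165 .0156
```

```text
[-0.51  0.24  0.08  2.44  1.99  0.78 -1.09]
[[-0.454  0.407  0.793]
 [ 0.203  0.914 -0.352]
 [-0.868  0.001 -0.497]]
rotvec tool [ 5.36928459e-05  3.35601556e-03 -1.15797734e-03]
delta tool [ 0.03391012 -0.00017961  0.01846727] down [ 0.86769793 -0.00103058  0.49709077]
```

To row units: 0.017 m is 0.272, 0.0092 m is 0.1472.

inch_along --steps "0.085,0.272,0,0.1472,0,0,0\n0.085,0.272,0,0.1472,0,0,0\n0.085,0,0,0,0,0,0"

```text
clock: 19.1
tcp_pos: [0.5531, 0.0032, 0.1638]
tcp_rot: [0.179, 0.847, -0.104, 0.49]
force: [-0.5, 0.7, 0.6]
finger_gap: 0.0851
grasp_force: 0.0
```

```bash
python3 d.py 60 .145 .0156
```

Run:
```python
from bench import *
import cv2
cv2.imwrite("pics/s4.png",cv2.resize(camera("scene")["frame"][150:270,190:340],None,fx=4,fy=4))
```

```text
[-0.5   0.35  0.07  2.46  2.09  0.84 -1.25]
[[-0.455  0.406  0.793]
 [ 0.202  0.914 -0.352]
 [-0.867 -0.    -0.498]]
rotvec tool [0.00021104 0.00260026 0.00061367]
delta tool [ 1.60155554e-02 -6.71529937e-05  9.81374537e-03] down [8.67322473e-01 4.26575407e-04 4.97746468e-01]
```

View pics/s4.png

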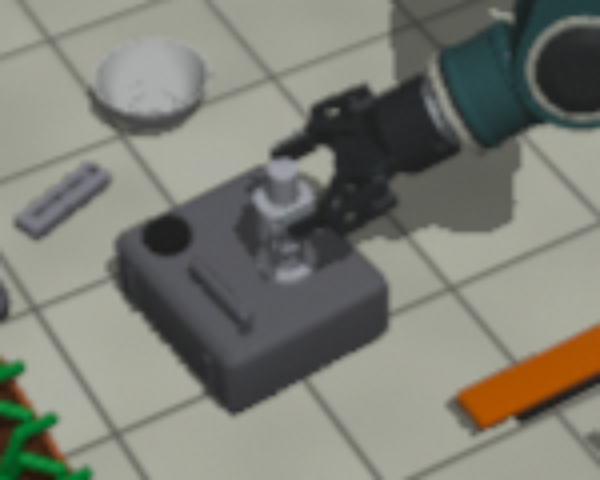

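The two fingers straddle the cap just above the raised levers, with the gripper body well clear of the stem. I'll press down gently.

The rows are not in the units I measure in: shifts go in shares of 62.5 mm and turns go in shares of pi/2 rad. I convert before sending: 0.004 m is 0.064, 0.0025 m is 0.04.

inch_along --steps "0.085,0.064,0,0.04,0,0,0\n0.085,0.064,0,0.04,0,0,0\n0.085,0.064,0,0.04,0,0,0\n0.085,0,0,0,0,0,0"

```text
clock: 19.65
tcp_pos: [0.5543, 0.0033, 0.1509]
tcp_rot: [0.179, 0.846, -0.103, 0.492]
force: [-4.1, 2.8, 15.7]
finger_gap: 0.0852
grasp_force: 6.8
```

inch_along --steps "0.085,0.064,0,0.04,0,0,0\n0.085,0.064,0,0.04,0,0,0\n0.085,0,0,0,0,0,0"

```text
clock: 20.02
tcp_pos: [0.5548, 0.0031, 0.1417]
tcp_rot: [0.179, 0.845, -0.103, 0.492]
force: [-5.1, 1.5, 17.2]
finger_gap: 0.085
grasp_force: 9.8
```

```bash
python3 d.py 60 .123 .0156
```

```text
[-0.49  0.42  0.06  2.46  2.15  0.88 -1.34]
[[-0.451  0.405  0.796]
 [ 0.202  0.914 -0.351]
 [-0.87   0.002 -0.494]]
rotvec tool [ 0.00228433  0.00706287 -0.00102774]
delta tool [ 0.01677649 -0.00073412  0.00835213] down [ 0.86953416 -0.00202702  0.49386864]
```

To row units: 0.004 m is 0.064, 0.0022 m is 0.0352.

inch_along --steps "0.085,0.064,0,0.0352,0,0,0\n0.085,0.064,0,0.0352,0,0,0\n0.085,0,0,0,0,0,0"

```text
clock: 20.4
tcp_pos: [0.5549, 0.0028, 0.1329]
tcp_rot: [0.18, 0.845, -0.103, 0.493]
force: [-0.4, -0.7, 17.0]
finger_gap: 0.0853
grasp_force: 7.5
```

inch_along --steps "0.085,0.064,0,0.0352,0,0,0\n0.085,0.064,0,0.0352,0,0,0\n0.085,0,0,0,0,0,0"

```text
clock: 20.78
tcp_pos: [0.5544, 0.0029, 0.1232]
tcp_rot: [0.18, 0.846, -0.103, 0.492]
force: [1.1, -1.5, 10.4]
finger_gap: 0.0851
grasp_force: 5.3
```

```bash
python3 d.py 60 .118 .0156
```

```text
[-0.48  0.48  0.05  2.46  2.19  0.91 -1.39]
[[-0.451  0.405  0.795]
 [ 0.202  0.914 -0.352]
 [-0.869  0.002 -0.494]]
rotvec tool [ 0.00158056  0.00655    -0.00112848]
delta tool [ 0.00487103 -0.00039157  0.0018783 ] down [ 0.8692808  -0.00176492  0.49431546]
```

inch_along --steps "0.08,0,0,0,0,0,0\n0.075,0,0,0,0,0,0\n0.07,0,0,0,0,0,0\n0.067,0,0,0,0,0,0\n0.067,0,0,0,0,0,0" --squeeze 20

```text
clock: 21.4
tcp_pos: [0.553, 0.0032, 0.1219]
tcp_rot: [0.179, 0.847, -0.103, 0.49]
force: [-9.0, 2.6, 4.8]
finger_gap: 0.0673
grasp_force: 7.8
```

inch_along --steps "0.064,0,0,0,0,0,0\n0.062,0,0,0,0,0,0\n0.06,0,0,0,0,0,0\n0.06,0,0,0,0,0,0\n0.06,0,0,0,0,0,0"

```text
clock: 22.02
tcp_pos: [0.5523, 0.0028, 0.1214]
tcp_rot: [0.179, 0.847, -0.104, 0.49]
force: [-13.6, 1.2, 3.7]
finger_gap: 0.0613
grasp_force: 19.0
```

The gap is 61 mm at 19 N, and both levers down should measure 62 mm. I'll open and retreat upward, then check.

inch_along --steps "0.055,0,0,0,0,0,0\n0.055,0,0,0,0,0,0\n0.055,0,0,0,0,0,0"

```text
clock: 22.4
tcp_pos: [0.5523, 0.0028, 0.1214]
tcp_rot: [0.179, 0.847, -0.104, 0.49]
force: [-11.8, 1.2, 2.5]
finger_gap: 0.061
grasp_force: 19.0
```

inch_along --steps "0.085,0,0,0,0,0,0\n0.085,0,0,0,0,0,0\n0.085,0,0,0,0,0,0\n0.085,0,0,0,0,0,0\n0.085,-0.544,0,-0.32,0,0,0\n0.085,-0.544,0,-0.32,0,0,0\n0.085,-0.544,0,-0.32,0,0,0\n0.085,-0.544,0,-0.32,0,0,0\n0.085,0,0,-0.96,0,0,0\n0.085,0,0,0,0,0,0"

```text
clock: 23.65
tcp_pos: [0.5028, 0.0262, 0.3118]
tcp_rot: [0.179, 0.846, -0.101, 0.492]
force: [0.3, -0.2, -0.3]
finger_gap: 0.0851
grasp_force: 0.0
```

Run:
```python
from bench import *
from h import *
c=camera("wrist");cv2.imwrite("pics/w5.png",c["frame"])
s=camera("scene");W=cloud(s)
np.savez("s5.npz",**s)
cv2.imwrite("pics/s5.png",cv2.resize(s["frame"][170:250,220:310],None,fx=6,fy=6,interpolation=cv2.INTER_CUBIC))
m=blob(s,W,.185,.205,(.539,.009),.03);print("scene stem top z",np.median(W[m][:,2]),np.percentile(W[m][:,2],90),W[m].mean(0))
t=camera("top");W=cloud(t);m=blob(t,W,.185,.205,(.537,.007),.03);print("top",m.sum(),np.median(W[m][:,2]),W[m].mean(0))
z=dict(np.load("scene0.npz"))
```

```text
scene stem top z 0.19692829441229787 0.20127726940288448 [0.54150058 0.00961996 0.19564158]
top 99 0.19663196118842186 [0.53706315 0.00877305 0.19615144]
```

View pics/s5.png

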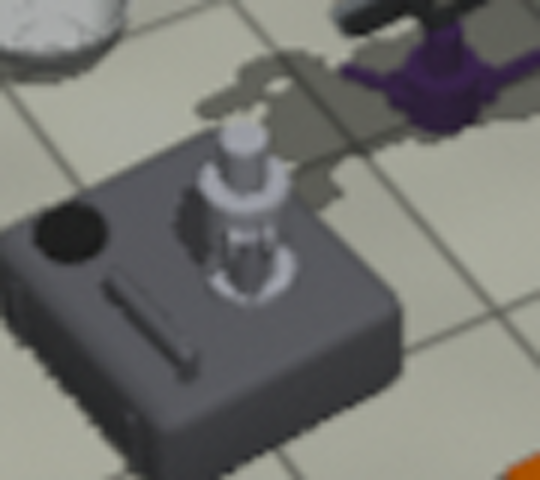

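View pics/w5.png

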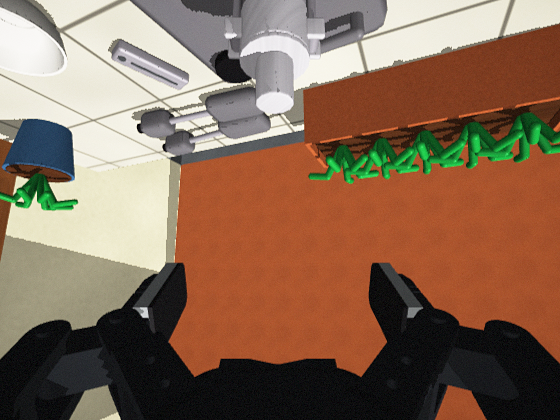

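The wrist view (upside down) shows the cap on the neck at (275,40). Both levers are folded down symmetrically against its sides at (232,25) and (315,28), and the robot is clear.

```bash
python3 -c "
from bench import *
print(job_done())"
```

```text
the job is handed in; nothing more can be done
None
```

The cap coupler is on the tank's neck and drawn down, with both levers swung fully home together and the robot clear of it; the job is handed in, but the interface gave no verdict.

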